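# Roll the tote home and hold the clamp lever at its third notch

## Task

Push the lidded black tote along the roller track into the clamping bay until it is fully home against the end stop. Then press the spring-return lever down by its crossbar, past the first and second click to the third but not to the bottom of its travel, and finish while still holding it there, so that the clamp foot stays pressed on the tote's lid. Leave the other things on the table where they are.

Things in the scene. Friction and masses are not known exactly. Their poses are not given: they have to be found in the camera images.
- station: fixed roller track with clamping bay, one unit. Origin: on the table surface below the middle of the bay, where the tote's origin comes to be (x = y = 0) when fully home. y runs along the track from the bay to its open end, z up, x away from the robot. Lane 114 mm wide between rails (tops 78 mm high); free-turning rollers, tops 60 mm high, from y = -0.07 to 0.34
- end_stop (a point): middle of the stop face, 100 mm above the table at station y = -0.075: the track side of a grey tower 130 mm wide (x), 70 mm deep (on to y = -0.145), 272 mm tall, which carries the clamp and the lever. The clamp's arm reaches from it over the bay to y = 0, its lowest part 181 mm high at rest. Axes as the station's
- lever_pivot (a point): the lever's pivot, at station x = 0, y = -0.155, z = 0.200; axes as the station's, the lever turns about x. An aluminium plate with three black notch holes stands beside the lever, 28 mm to the -x side; its top is 247 mm above the table and it reaches to station y = -0.230
- tote: black lidded storage tote with two red latch tabs on its ends, 110 mm across the lane, 150 mm along it, 95 mm tall, 0.4 to 0.85 kg, standing on the rollers towards the open end; rolls easily. Origin: centre of its underside; its y axis points along the track's y axis, z up. Fully home, its origin is at station x = 0, y = 0
- lever (a joint): angle of the spring-return lever, rad: 0 at rest (up), grows as it is pressed down. Clicks at 0.15, 0.30 and 0.45 (third notch); hard bottom stop at 0.60. It springs back to 0 from everywhere when let go. Pressing at the crossbar takes about 4 to 14 N, rising between clicks and easing at each one
- crossbar (a point): black round bar across the lever's end, 26 mm in diameter, 60 mm long. This point: its centre; the x axis runs along the bar, parallel to the station's x. It swings on a 140 mm radius about the pivot: at lever angle q its centre is at station x = 0, y = -0.155 - 0.14 cos(0.30 - q), z = 0.200 + 0.14 sin(0.30 - q), so 241 mm high at rest and 179 mm at the third notch
- clamp_foot: round rubber clamp foot, 32 mm across, above the bay. Origin: centre of its underside. The lever drives it down 80 mm per rad; it meets the lid of a tote that is home at a lever angle of about 0.33 and then presses on it through a spring
- screwdriver: bystander, leave alone: screwdriver lying beside the roller track on the robot's side, about 200 mm long.
- tape_measure: bystander, leave alone: grey tape measure, 65 x 60 x 32 mm, lying beside the lever on the robot's side. Origin: centre of its underside
- battery: bystander, leave alone: grey tool battery, 75 x 115 x 63 mm, beyond the track. Origin: centre of its underside
- spray_can: bystander, leave alone: metal can, 60 mm across, 170 mm tall, beyond the track. Origin: centre of its underside
- tape_roll: bystander, leave alone: cardboard tape ring, 100 mm across, 25 mm high, beyond the track. Origin: centre of its underside
- hammer: bystander, leave alone: hammer lying on the right of the table.
- parts_bin: bystander, leave alone: open grey bin, 110 x 130 x 70 mm, beyond the track. Origin: centre of its underside
Mind the look-alikes: they are no part of the job. What is shaped like the tote but purple or yellow is not meant.

How it is judged:
On the way, in this order (a step that is already met when the one before it is completed fails the run):
1. the tote stands fully home in the bay, at rest, with the lever still up (y of tote in the frame of station between -0.006 and 0.008 m and x of tote in the frame of station between -0.012 and 0.012 m and angle between tote's own z axis and vertical below 0.06 rad and linear speed of tote below 0.03 m/s and value of joint lever below 0.07 rad), for 0.2 s.
2. the lever is at its third notch (value of joint lever between 0.39 and 0.51 rad), for 0.2 s.
At the end, for the whole second after the job is handed in: the robot's fingers still press the lever (more than 1 N) and hold the lever at the third notch (0.39 to 0.51 rad); the tote is upright and at rest within 8 mm of fully home, and the clamp foot presses on its lid (all of step 2 and y of tote in the frame of station between -0.006 and 0.008 m and x of tote in the frame of station between -0.012 and 0.012 m and angle between tote's own z axis and vertical below 0.06 rad and contact force between the fingers and lever above 1 N and contact force between clamp_foot and tote above 0.5 N and linear speed of tote below 0.02 m/s); the arm keeps its last pose, push and grip.
It fails at once if one of the other things on the table is moved by more than 30 mm (distance of any of screwdriver, tape_measure, battery, spray_can, tape_roll, hammer, parts_bin from where it was at the start of the episode above 0.03 m).
It also fails if it takes over 48 s, if anything falls off the work surface, if the arm or the gripper's body presses on something with over 40 N, if the wrist force passes 120 N, or if a joint passes its speed limit or range.

## Robot

A 7-joint arm with a two-finger parallel gripper is mounted at the origin on the work surface. World frame = base frame: x ahead of the robot, y to its left, z up, the work surface at z = 0. Lengths are in m, angles in rad, forces in N, time in s.
With the tool pointing down it reaches from about 0.425 to 0.875 m from the base axis. Payload 8.4 kg.
Tool frame: the origin (TCP) lies at the very end of the fingers, on their centre line; the grasp point (between the pads) lies 19 mm behind it (arm.grasp_offset is the z of the grasp point in the tool frame, in m); z points along the fingers, y is the line along which they close (so a half turn about z gives the same grasp; the last joint's range is limited). The gripper opens to 85 mm and grips with 20 to 120 N. Pads are 22 mm wide; open, the fingers measure 114 mm over their backs; the gripper's body (76 mm by 85 mm) begins 54 mm behind the grasp point. The pads swing forward as they close: fully open they stand 13 mm farther back than shut.
Start: joints at [-1.308, 0.333, 0.04, 1.465, -0.013, 1.343, -0.059], TCP at [0.23, 0.608, 0.231] pointing down, gripper open.
Joint ranges: [-2.58, 2.58], [-0.38, 2.09], [-1.3, 1.39], [0.25, 2.4], [-1.5, 4.64], [0.08, 2.09], [-2.65, 2.65]. Speed limits (rad/s): [2.22, 2.22, 2.79, 2.79, 3.14, 3.14, 3.14].

## Interface

Orientations are given as a 3x3 rotation matrix whose columns are the frame's x, y, z axes.
In Python, from rig import get_obs, camera, camera_model, arm gives the robot as it stands. The module is installed in compiled form; this text tells all that it offers.
- The arm moves only by the tool step_arm, never from a script. Its argument "increments" is one flat list of numbers, 7 for each row, row after row: the turn, a rotation vector about the world's x, y, z in units of 1.5 rad (1.0 is 1.5 rad), then the shift along the world's x, y, z in units of 300 mm (1.0 is 300 mm), then the closure, from 0 (fully open) to 1 (shut). A call has 1 to 5 rows; each row shifts and turns the commanded pose from where the row before left it; what a row does not reach is not made up. A row lasts 1/12 s, in which the tool goes at most 41.7 mm and 7.16 degrees, less where a joint would pass 70% of its speed; a pose out of reach is approached as far as the arm can. A call with a number of a shift or a turn outside -1 to 1 is refused whole. A call with a gripper value outside its range is refused whole. The fingers move at their own pace and stop on an object; "squeeze" is the grip in N (left out, the last holds). Time passes only in rows, so rows that do not move let the fingers close. It gives the time, the measured TCP pose, the force, the opening and the grip force at its end, in the units of the state.
- get_obs(): the state, without advancing time (a new reading comes with each control period).
- camera(name): name is "scene" or "top"; returns (picture, depth): 384x512x3 uint8, red, green, blue; 384x512 float32, m along the optical axis (not along the pixel's ray), 0 where there is no reading.
- camera_model(name): a dict with "fx", "fy", "cx", "cy" (pixels), "eye" and "rotation" of the camera in the world. Camera axes: x right, y down, z forward; pixel columns grow to the right and rows downward; lengths in m; the calibration is good to about 2 mm. A picture is of the moment at which its call begins. camera_model takes no time and is no camera call.
- arm.job_done(): hands the job in; it is judged then, once.
The state is a dict: "time": time; "joint_pos": joint angles; "qd": joint speeds; "joint_torque": joint torques, N m; "eef_pos": TCP position; "tcp_rot": TCP orientation; "ft_force": force on the tool from outside, world axes, zero at the start; "torque": the same for the moment, N m; "opening": finger opening in m; "gripper_force": force on a finger pad.
Only numpy, scipy, OpenCV 4.12 (cv2) and the standard library are available. Lean on these libraries where they do the work, as an engineer would, in place of code of your own. Each camera call takes 0.05 s, during which the arm holds its last target. There are 200 camera calls.

## Working session

There is one attempt and no reset: what is moved stays moved. The work goes in short steps, Python scripts to look and compute and a tool call to move; the robot and the scene stay as the last step left them, time stands still between calls to the robot, and variables do not carry over. Pictures are saved under pics/ and viewed, at most 10 in all, crops included, and the job is handed in when it is done.

Besides the shell and the picture viewer there is one more tool, called after "Emit:" by a JSON object that holds its "name" and its "arguments", one argument or row to a line. step_arm: Moves the arm, as the interface text tells. Its arguments: {"type":"object","properties":{"increments":{"type":"array"},"squeeze":{"type":"number"}},"required":["increments"]}

```bash
mkdir -p pics; cat > h.py <<'E'
import numpy as np, cv2
from rig import get_obs, camera, camera_model, arm
def pts(name, d):
    m=camera_model(name); v,u=np.mgrid[0:384,0:512]
    c=np.stack([(u-m['cx'])/m['fx']*d,(v-m['cy'])/m['fy']*d,d],-1)
    return c@np.array(m['rotation']).T+np.array(m['eye'])
E
python3 - <<'E'
from h import *
for n in ('scene','top'):
    p,d=camera(n); np.savez(f'pics/{n}0.npz',p=p,d=d)
    cv2.imwrite(f'pics/{n}0.png',cv2.resize(p[...,::-1],(800,600)))
    m=camera_model(n); print(n,np.round(m['eye'],3),np.round(m['rotation'],2).tolist(),m['fx'])
o=get_obs();print(o['time'],o['eef_pos'],np.round(o['tcp_rot'],3).tolist(),o['opening'])
E
```

```text
scene [1.3   0.316 0.956] [[-0.39, 0.63, -0.67], [0.92, 0.26, -0.29], [-0.01, -0.73, -0.68]] 369.30759742590203
top [ 0.361 -0.008  1.327] [[0.0, -0.99, 0.14], [-1.0, -0.0, -0.01], [0.01, -0.14, -0.99]] 427.40330753942567
0.1 [0.22993791 0.60751513 0.23052168] [[-0.935, 0.354, -0.0], [0.354, 0.935, -0.001], [-0.0, -0.001, -1.0]] 0.0854711522723573
```

View pics/scene0.png

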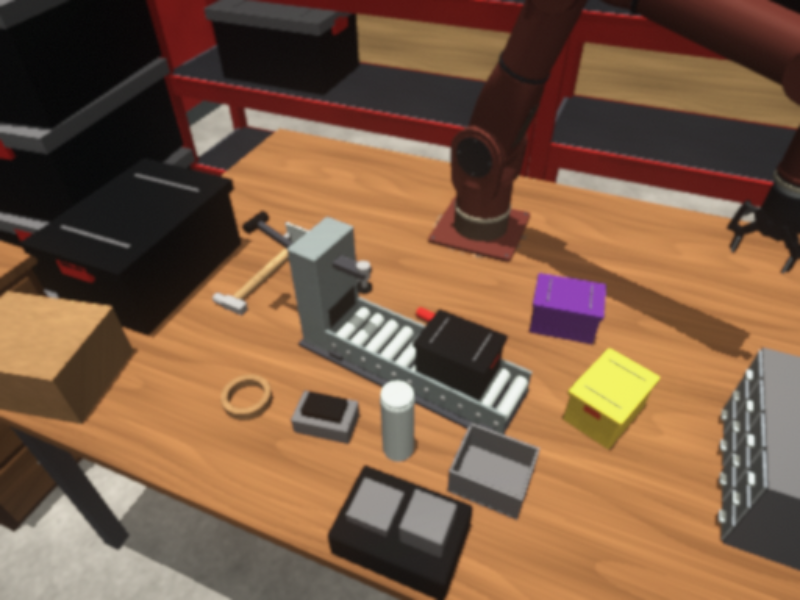

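View pics/top0.png

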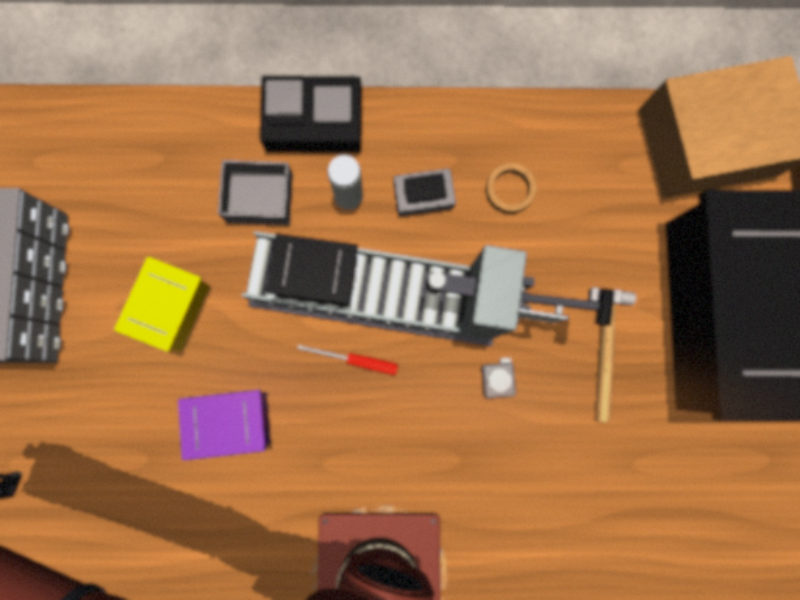

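The picture shows the black tote on the track at top view (310,270), the tower at (495,290), and the crossbar at (605,305) above the hammer. Look-alikes are the purple box (222,425), the yellow box (160,303), and the big black totes at the right. Only the tote on the rollers is black, small and on the track.

```bash
python3 - <<'E'
from h import *
f=np.load('pics/top0.npz');p,d=f['p'],f['d'];P=pts('top',d);s=512/800
v,u=np.mgrid[0:384,0:512]
def seg(nm,x0,x1,y0,y1,z0,z1):
    m=(u>x0*s)&(u<x1*s)&(v>y0*s)&(v<y1*s)&(P[...,2]>z0)&(P[...,2]<z1)&(d>0)
    q=P[m]; r=cv2.minAreaRect(q[:,:2].astype(np.float32)*1000)
    print(nm,m.sum(),np.round(r[0],1),np.round(r[1],1),round(r[2],2),'z',np.round(np.median(q[:,2]),4))
seg('tower',455,540,235,345,.26,.285)
seg('tote',255,365,225,315,.145,.165)
seg('rails',235,480,220,345,.068,.085)
seg('rollers+rails',235,480,220,345,.045,.085)
seg('crossbar',590,620,280,330,.2,.27)
seg('plate',515,575,308,345,.235,.257)
seg('lever',535,590,285,320,.17,.27)
im=p[120:260,130:430,::-1]; cv2.imwrite('pics/c1.png',cv2.resize(im,(800,373),interpolation=cv2.INTER_CUBIC))
m=(u>515*s)&(u<640*s)&(v>280*s)&(v<345*s)&(d>0)
for r in range(180,216,3): print(r,[int(1000*P[r,c,2]) for c in range(330,412,4)])
E
```

```text
tower 1445 [ 514.3 -193.1] [ 70.4 130.5] 80.95 z 0.2714
tote 2109 [564.1 121. ] [150. 111.] 82.39 z 0.1542
rails 608 [550.   26.2] [456.9 128.7] 80.62 z 0.0767
rollers+rails 2897 [565.7  24. ] [456.9 163.6] 80.88 z 0.0582
crossbar 271 [ 486.1 -364.3] [35.1 59. ] 82.33 z 0.251
plate 64 [ 474. -267.] [77.1  4.9] 80.56 z 0.2444
lever 309 [ 485. -303.] [89.4 37.6] 81.06 z 0.2292
180 [272, 220, 227, 2, -3, 2, 1327, 1, 1, 1, 1, -5, -2, -2, -3, -2, 1, 0, -1, -3, -1]
183 [273, 205, 216, -2, -1, 0, 2, -1, 1, 2, 2, 0, 5, 6, 0, 2, -4, -1, -4, 0, -2]
186 [269, 202, 2, 1, 3, 2, -2, -1, 0, 0, 0, -2, 25, 29, 252, 252, 26, 2, 0, -1, 0]
189 [270, 218, 212, 1327, 220, 0, 2, 1, -1, 2, 3, 3, 23, 239, 253, 254, 26, 21, 26, 21, -3]
192 [273, 214, 209, 214, 220, 222, 223, 230, 232, 236, 236, 240, 20, 243, 250, 256, 24, 26, 24, 28, 0]
195 [271, 223, -2, -2, -6, 211, 222, 227, 233, 233, 240, 240, 241, 247, 254, 255, 0, -2, 1, -5, 1]
198 [272, 247, 219, 5, 0, 2, -4, 230, 0, -3, 0, 2, 236, 249, 253, 251, -1, -4, 0, -1, 0]
201 [269, 211, 225, 237, 244, 247, -1, 220, 0, 2, -3, 5, 2, 244, 254, 248, -1, 4, 2, -6, -3]
204 [272, 1, 169, 183, 191, 206, 219, 232, 0, 4, 2, 7, -3, 248, 255, 252, 1, 1, 2, 3, 3]
207 [272, -1, -1, -1, 2, -4, 0, 0, -3, -2, -1, 3, -1, 243, 252, 248, 1, 0, 2, 2, 1]
210 [0, -5, 0, 2, -4, 0, 1, 1, -4, 0, -2, -1, 0, 0, 16, 22, 0, 0, 2, 3, 0]
213 [2, -4, 0, -6, 0, 2, 0, 3, -3, 1, -3, -6, -5, 3, 18, 23, 0, 1, 3, 0, 0]
```

View pics/c1.png

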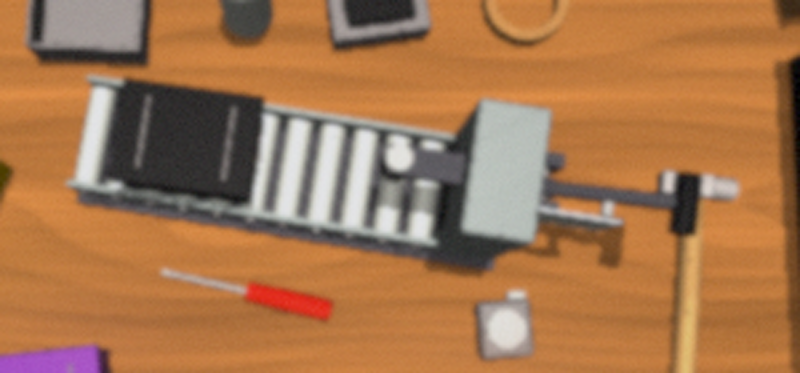

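Emit:
{"name": "step_arm", "arguments": {
  "increments": [0,0,0.027,0.08,-0.083,0,1,0,0,0.027,0.08,-0.083,0,1,0,0,0.027,0.08,-0.083,0,1,0,0,0.027,0.08,-0.083,0,1,0,0,0.027,0.08,-0.083,0,1],
  "squeeze": 60
}}

```text
time: 0.52
eef_pos: [0.3509, 0.4819, 0.2309]
tcp_rot: [[-0.988, 0.156, -0.0], [0.156, 0.988, -0.001], [0.0, -0.001, -1.0]]
ft_force: [0.4, -0.5, 0.4]
opening: 0.0256
gripper_force: 0.0
```

Emit:
{"name": "step_arm", "arguments": {
  "increments": [0,0,0,0.08,-0.083,0,1,0,0,0,0.08,-0.083,0,1,0,0,0,0.08,-0.083,0,1,0,0,0,0.08,-0.083,0,1,0,0,0,0.08,-0.083,0,1]
}}

```text
time: 0.93
eef_pos: [0.4709, 0.3573, 0.2311]
tcp_rot: [[-0.987, 0.159, -0.0], [0.159, 0.987, -0.0], [0.0, -0.0, -1.0]]
ft_force: [-0.1, 0.5, -0.2]
opening: -0.0001
gripper_force: 0.0
```

Emit:
{"name": "step_arm", "arguments": {
  "increments": [0,0,0,0.08,-0.083,0,1,0,0,0,0.08,-0.083,0,1,0,0,0,0.08,-0.083,0,1,0,0,0,0.08,-0.083,0,1,0,0,0,0.06,-0.063,0,1]
}}

```text
time: 1.35
eef_pos: [0.5857, 0.2373, 0.231]
tcp_rot: [[-0.987, 0.161, 0.0], [0.161, 0.987, -0.001], [-0.0, -0.001, -1.0]]
ft_force: [0.6, 0.2, 0.3]
opening: -0.0
gripper_force: 0.0
```

Emit:
{"name": "step_arm", "arguments": {
  "increments": [0,0,0,0,0,-0.1,1,0,0,0,0,0,-0.1,1,0,0,0,0,0,-0.1,1,0,0,0,0,0,-0.1,1]
}}

```text
time: 1.68
eef_pos: [0.5838, 0.2401, 0.1097]
tcp_rot: [[-0.987, 0.159, -0.0], [0.159, 0.987, -0.0], [0.0, -0.0, -1.0]]
ft_force: [0.7, -0.5, -0.1]
opening: 0.0001
gripper_force: 0.0
```

```bash
python3 - <<'E'
from h import *
p,d=camera('scene')
cv2.imwrite('pics/s1.png',cv2.resize(p[130:310,170:370,::-1],(667,600),interpolation=cv2.INTER_CUBIC))
E
```

```text
(no output)
```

View pics/s1.png

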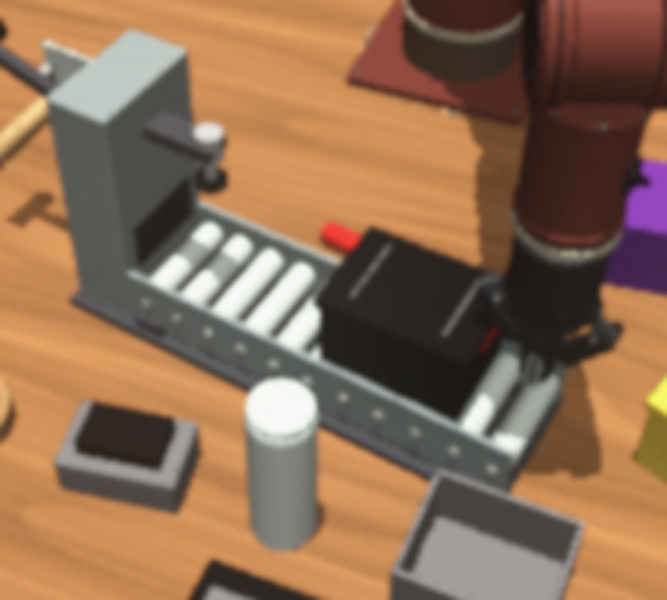

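```bash
python3 - <<'E'
from h import *
print(np.round(get_obs()['joint_pos'],3))
E
```

```text
[-0.684  0.396  0.281  1.674 -0.119  1.098  1.043]
```

Emit:
{"name": "step_arm", "arguments": {
  "increments": [0,0,-0.0806,0,0,0,1,0,0,-0.0806,0,0,0,1,0,0,-0.0806,0,0,0,1,0,0,-0.0806,0,0,0,1,0,0,-0.0806,0,0,0,1]
}}

```text
time: 2.15
eef_pos: [0.5841, 0.2405, 0.112]
tcp_rot: [[-0.718, 0.696, -0.0], [0.696, 0.718, 0.0], [0.0, -0.0, -1.0]]
ft_force: [-0.6, 0.1, 0.4]
opening: 0.0004
gripper_force: 0.0
```

Emit:
{"name": "step_arm", "arguments": {
  "increments": [0,0,-0.0806,0,0,0,1,0,0,-0.0806,0,0,0,1,0,0,-0.0806,0,0,0,1,0,0,-0.0806,0,0,0,1,0,0,-0.0806,0,0,0,1]
}}

```text
time: 2.57
eef_pos: [0.584, 0.2406, 0.112]
tcp_rot: [[-0.195, 0.981, -0.0], [0.981, 0.195, 0.0], [0.0, -0.0, -1.0]]
ft_force: [0.8, -0.4, -0.6]
opening: -0.0001
gripper_force: 0.0
```

Emit:
{"name": "step_arm", "arguments": {
  "increments": [0,0,-0.0806,0,0,0,1,0,0,-0.0806,0,0,0,1,0,0,-0.0806,0,0,0,1,0,0,0,0,0,0,1]
}}

```text
time: 2.9
eef_pos: [0.584, 0.2407, 0.1119]
tcp_rot: [[0.165, 0.986, -0.0], [0.986, -0.165, 0.0], [0.0, -0.0, -1.0]]
ft_force: [0.3, -0.4, -0.1]
opening: 0.0002
gripper_force: 0.0
```

Emit:
{"name": "step_arm", "arguments": {
  "increments": [0,0,0,-0.0053,-0.033,0,1,0,0,0,-0.0053,-0.033,0,1,0,0,0,-0.0053,-0.033,0,1,0,0,0,-0.0053,-0.033,0,1,0,0,0,-0.0053,-0.033,0,1]
}}

```text
time: 3.32
eef_pos: [0.5761, 0.1896, 0.1116]
tcp_rot: [[0.159, 0.987, 0.0], [0.987, -0.159, 0.001], [0.001, 0.0, -1.0]]
ft_force: [1.2, 0.7, 0.0]
opening: -0.0001
gripper_force: 0.0
```

Emit:
{"name": "step_arm", "arguments": {
  "increments": [0,0,0,-0.0053,-0.033,0,1,0,0,0,-0.0053,-0.033,0,1,0,0,0,-0.0053,-0.033,0,1,0,0,0,-0.0053,-0.033,0,1,0,0,0,-0.0053,-0.033,0,1]
}}

```text
time: 3.73
eef_pos: [0.568, 0.1404, 0.1114]
tcp_rot: [[0.159, 0.987, 0.0], [0.987, -0.159, 0.0], [0.0, -0.0, -1.0]]
ft_force: [0.5, 1.2, 0.8]
opening: -0.0002
gripper_force: 0.0
```

Emit:
{"name": "step_arm", "arguments": {
  "increments": [0,0,0,-0.0053,-0.033,0,1,0,0,0,-0.0053,-0.033,0,1,0,0,0,-0.0053,-0.033,0,1,0,0,0,-0.0053,-0.033,0,1,0,0,0,-0.0053,-0.033,0,1]
}}

```text
time: 4.15
eef_pos: [0.56, 0.0909, 0.1113]
tcp_rot: [[0.16, 0.987, -0.0], [0.987, -0.16, -0.0], [-0.0, -0.0, -1.0]]
ft_force: [0.8, 1.0, -0.1]
opening: 0.0
gripper_force: 0.0
```

Emit:
{"name": "step_arm", "arguments": {
  "increments": [0,0,0,-0.0053,-0.033,0,1,0,0,0,-0.0053,-0.033,0,1,0,0,0,-0.0053,-0.033,0,1,0,0,0,-0.0053,-0.033,0,1,0,0,0,-0.0053,-0.033,0,1]
}}

```text
time: 4.57
eef_pos: [0.552, 0.0414, 0.1113]
tcp_rot: [[0.16, 0.987, -0.0], [0.987, -0.16, 0.0], [0.0, -0.0, -1.0]]
ft_force: [0.5, 1.3, 0.4]
opening: 0.0002
gripper_force: 0.0
```

```bash
cat >> h.py <<'E'
O=np.array([.5317,-.0845]);EY=np.array([.158,.987]);EX=np.array([.987,-.158])
def st(p): q=np.array(p[:2])-O; return np.round([q@EX,q@EY,p[2]],4)
E
python3 - <<'E'
from h import *
print(st(get_obs()['eef_pos']))
p,d=camera('scene'); P=pts('scene',d); q=P-np.array([*O,0])
X=q[...,:2]@EX;Y=q[...,:2]@EY;Z=P[...,2]
m=(abs(X)<.06)&(Z>.148)&(Z<.162)&(Y>-.075)&(Y<.3)&(d>0)
print(m.sum(),np.percentile(Y[m],[1,5,50,95,99]),np.percentile(X[m],[1,99]))
cv2.imwrite('pics/s2.png',cv2.resize(p[130:310,170:370,::-1],(667,600),interpolation=cv2.INTER_CUBIC))
E
```

```text
[0.0002 0.1275 0.1113]
1020 [-0.07353052 -0.07111888  0.03399353  0.10756319  0.14168271] [-0.05277589  0.0551294 ]
```

View pics/s2.png

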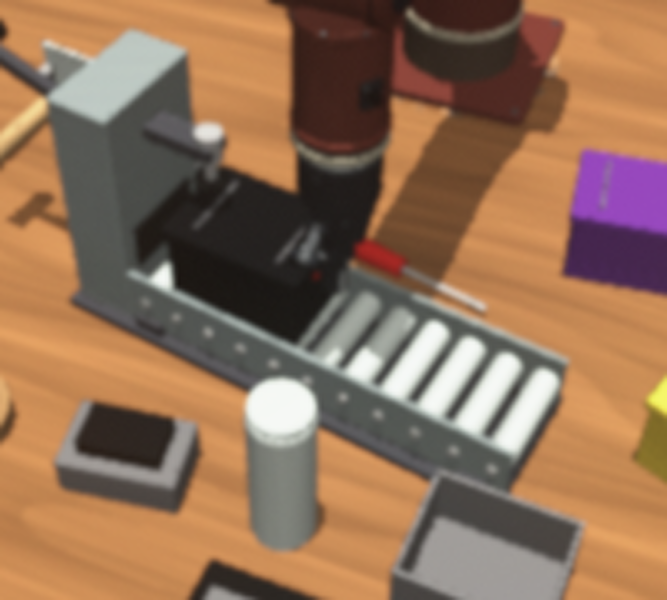

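The tote is well into the bay. Its trailing edge is at about (335,275), with roughly 30–40 mm still to go. I'll push slower now.

Emit:
{"name": "step_arm", "arguments": {
  "increments": [0,0,0,-0.0032,-0.02,0,1,0,0,0,-0.0032,-0.02,0,1,0,0,0,-0.0027,-0.0165,0,1,0,0,0,-0.0021,-0.0132,0,1,0,0,0,-0.0021,-0.0132,0,1]
}}

```text
time: 5.03
eef_pos: [0.5481, 0.0172, 0.1112]
tcp_rot: [[0.159, 0.987, -0.0], [0.987, -0.159, -0.0], [-0.0, -0.0, -1.0]]
ft_force: [-0.7, 1.5, 0.1]
opening: 0.0001
gripper_force: 0.0
```

Emit:
{"name": "step_arm", "arguments": {
  "increments": [0,0,0,-0.001,-0.0066,0,1,0,0,0,-0.001,-0.0066,0,1,0,0,0,-0.001,-0.0066,0,1]
}}

```text
time: 5.28
eef_pos: [0.5473, 0.0115, 0.1113]
tcp_rot: [[0.159, 0.987, -0.0], [0.987, -0.159, 0.0], [0.0, -0.0, -1.0]]
ft_force: [-0.2, 0.8, -0.2]
opening: -0.0
gripper_force: 0.0
```

Emit:
{"name": "step_arm", "arguments": {
  "increments": [0,0,0,-0.001,-0.0066,0,1,0,0,0,-0.001,-0.0066,0,1,0,0,0,-0.001,-0.0066,0,1]
}}

```text
time: 5.53
eef_pos: [0.5464, 0.0056, 0.1113]
tcp_rot: [[0.159, 0.987, -0.0], [0.987, -0.159, 0.0], [-0.0, -0.0, -1.0]]
ft_force: [0.4, 0.0, 0.2]
opening: -0.0
gripper_force: 0.0
```

Emit:
{"name": "step_arm", "arguments": {
  "increments": [0,0,0,-0.001,-0.0066,0,1,0,0,0,0,0,0,1]
}}

```text
time: 5.7
eef_pos: [0.5465, 0.0038, 0.1115]
tcp_rot: [[0.159, 0.987, 0.001], [0.987, -0.159, 0.0], [0.001, 0.001, -1.0]]
ft_force: [0.0, 2.4, 0.7]
opening: 0.0
gripper_force: 0.0
```

Emit:
{"name": "step_arm", "arguments": {
  "increments": [0,0,0,-0.001,-0.0066,0,1,0,0,0,0,0,0,1]
}}

```text
time: 5.87
eef_pos: [0.5467, 0.0033, 0.1116]
tcp_rot: [[0.158, 0.987, 0.002], [0.987, -0.158, 0.002], [0.002, 0.001, -1.0]]
ft_force: [2.0, 7.7, 0.7]
opening: 0.0002
gripper_force: 0.0
```

Emit:
{"name": "step_arm", "arguments": {
  "increments": [0,0,0,0,0,0,1,0,0,0,0,0,0,1,0,0,0,0,0,0,1,0,0,0,0,0,0,1]
}}

```text
time: 6.2
eef_pos: [0.5465, 0.0033, 0.1116]
tcp_rot: [[0.158, 0.987, 0.001], [0.987, -0.158, 0.002], [0.002, 0.001, -1.0]]
ft_force: [0.4, 7.1, 1.3]
opening: 0.0002
gripper_force: 0.0
```

Emit:
{"name": "step_arm", "arguments": {
  "increments": [0,0,0,0.001,0.0066,0,1,0,0,0,0.0021,0.0132,0,1,0,0,0,0.0053,0.033,0,1,0,0,0,0.0105,0.066,0,1,0,0,0,0,0,0.12,1]
}}

```text
time: 6.62
eef_pos: [0.5482, 0.0417, 0.142]
tcp_rot: [[0.155, 0.988, -0.009], [0.988, -0.155, -0.002], [-0.003, -0.009, -1.0]]
ft_force: [-0.8, 2.2, 0.2]
opening: 0.0001
gripper_force: 0.0
```

Emit:
{"name": "step_arm", "arguments": {
  "increments": [0,0,0,0,0,0.13,1,0,0,0,0,0,0.13,1,0,0,0,0,0,0.13,1,0,0,0,0,0,0.13,1,0,0,0,0,0,0.13,1]
}}

```text
time: 7.03
eef_pos: [0.5512, 0.0377, 0.3444]
tcp_rot: [[0.16, 0.987, 0.0], [0.987, -0.16, 0.0], [0.0, 0.0, -1.0]]
ft_force: [1.5, 0.3, -0.9]
opening: 0.0001
gripper_force: 0.0
```

```bash
python3 - <<'E'
from h import *
print(st(get_obs()['eef_pos']),np.round(get_obs()['joint_pos'],2))
for n in ('scene','top'):
    p,d=camera(n); P=pts(n,d); q=P-np.array([*O,0])
    X=q[...,:2]@EX;Y=q[...,:2]@EY;Z=P[...,2]
    m=(abs(X)<.07)&(Z>.145)&(Z<.162)&(Y>-.06)&(Y<.15)&(d>0)
    print(n,m.sum(),np.percentile(Y[m],[1,50,95,99,100]),np.percentile(X[m],[1,99]))
    cv2.imwrite(f'pics/{n}3.png',cv2.resize(p[130:310,170:370,::-1] if n=='scene' else p[120:260,200:420,::-1],(660,600) if n=='scene' else (800,509),interpolation=cv2.INTER_CUBIC))
E
```

```text
[-1.000e-04  1.236e-01  3.444e-01] [-0.79  0.1   0.7   1.55 -0.06  1.52 -0.25]
scene 1027 [-0.05862488  0.01992894  0.07633916  0.07905325  0.0804144 ] [-0.0540425   0.05532486]
top 1362 [-0.05863728  0.00826896  0.05341952  0.06118364  0.06760624] [-0.05479417  0.05315878]
```

View pics/scene3.png

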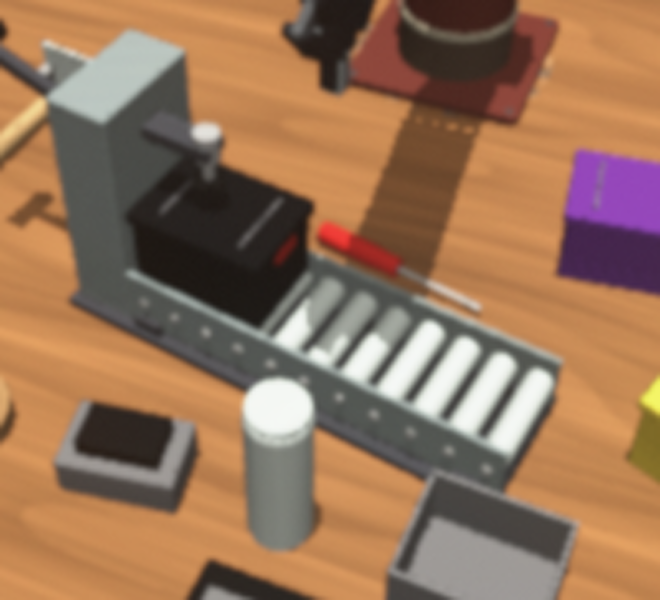

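The tote sits against the tower with its free end at about (300,240), matching the home position to ~3 mm. The lever is still up. Moving over to the crossbar.

Emit:
{"name": "step_arm", "arguments": {
  "increments": [0,0,0,-0.0182,-0.114,0,1,0,0,0,-0.0182,-0.114,0,1,0,0,0,-0.0182,-0.114,0,1,0,0,0,-0.0182,-0.114,0,1,0,0,0,-0.0182,-0.114,0,1]
}}

```text
time: 7.55
eef_pos: [0.5238, -0.1347, 0.3421]
tcp_rot: [[0.159, 0.987, -0.0], [0.987, -0.159, 0.0], [0.0, -0.0, -1.0]]
ft_force: [0.2, -0.4, 0.5]
opening: -0.0002
gripper_force: 0.0
```

Emit:
{"name": "step_arm", "arguments": {
  "increments": [0,0,0,-0.0182,-0.114,0,1,0,0,0,-0.0182,-0.114,0,1,0,0,0,-0.0182,-0.114,0,1,0,0,0,-0.0182,-0.114,0,1,0,0,0,-0.0182,-0.114,0,1]
}}

```text
time: 7.97
eef_pos: [0.4968, -0.3056, 0.3421]
tcp_rot: [[0.159, 0.987, -0.0], [0.987, -0.159, 0.0], [0.0, -0.0, -1.0]]
ft_force: [1.2, -0.2, -0.1]
opening: -0.0001
gripper_force: 0.0
```

Emit:
{"name": "step_arm", "arguments": {
  "increments": [0,0,0,-0.0182,-0.114,0,1,0,0,0,-0.0182,-0.114,0,1,0,0,0,0,0,0,1]
}}

```text
time: 8.22
eef_pos: [0.4822, -0.3798, 0.3417]
tcp_rot: [[0.169, 0.986, -0.003], [0.986, -0.169, -0.003], [-0.004, -0.002, -1.0]]
ft_force: [-0.3, -0.6, -0.2]
opening: -0.0001
gripper_force: 0.0
```

```bash
python3 - <<'E'
from h import *
print(st(get_obs()['eef_pos']),np.round(get_obs()['joint_pos'],2))
p,d=camera('scene'); P=pts('scene',d); q=P-np.array([*O,0])
X=q[...,:2]@EX;Y=q[...,:2]@EY;Z=P[...,2]
m=(abs(X)<.045)&(Z>.2)&(Z<.27)&(Y>-.33)&(Y<-.26)&(d>0)
print(m.sum(),np.median(Y[m]),np.percentile(Z[m],[5,50,95]),np.percentile(X[m],[2,98]),np.percentile(Y[m],[2,98]))
E
```

```text
[-0.0022 -0.2993  0.3417] [-0.16  0.32  0.99  1.41 -0.26  1.55  0.64]
153 -0.27786077631130357 [0.23370948 0.24682179 0.25410387] [-0.02662069  0.03028548] [-0.29467271 -0.26368938]
```

Emit:
{"name": "step_arm", "arguments": {
  "increments": [0,0,0,0.011,0.026,0,1,0,0,0,0,0,-0.1,1,0,0,0,0,0,-0.1,1,0,0,0,0,0,-0.06,1,0,0,0,0,0,0,1]
}}

```text
time: 8.68
eef_pos: [0.4897, -0.361, 0.2603]
tcp_rot: [[0.156, 0.988, -0.005], [0.988, -0.156, 0.004], [0.003, -0.005, -1.0]]
ft_force: [0.2, 0.1, -0.5]
opening: 0.0001
gripper_force: 0.0
```

```bash
python3 - <<'E'
from h import *
print(st(get_obs()['eef_pos']))
p,d=camera('scene')
cv2.imwrite('pics/s4.png',cv2.resize(p[100:220,120:280,::-1],(800,600),interpolation=cv2.INTER_CUBIC))
E
```

```text
[ 0.0023 -0.2795  0.2603]
```

View pics/s4.png

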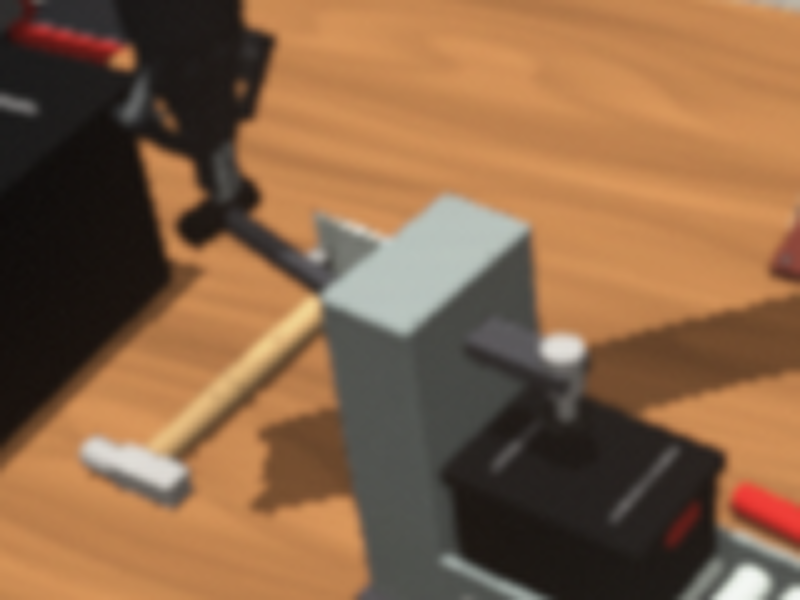

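The fingertips at about (228,190) are just above the bar but a little on the tower side. I'll shift outward by 12 mm.

Emit:
{"name": "step_arm", "arguments": {
  "increments": [0,0,0,-0.006,-0.02,0,1,0,0,0,-0.006,-0.02,0,1,0,0,0,0,0,0,1,0,0,0,0,0,0,1]
}}

```text
time: 9.07
eef_pos: [0.4856, -0.3784, 0.2655]
tcp_rot: [[0.161, 0.987, 0.001], [0.987, -0.161, -0.001], [-0.001, 0.001, -1.0]]
ft_force: [0.4, -0.5, -0.1]
opening: -0.0001
gripper_force: 0.0
```

```bash
python3 - <<'E'
from h import *
print(st(get_obs()['eef_pos']))
E
```

```text
[ 0.001  -0.2973  0.2655]
```

Emit:
{"name": "step_arm", "arguments": {
  "increments": [0,0,0,0.002,0.013,0,1,0,0,0,0,0,-0.025,1,0,0,0,0,0,-0.025,1,0,0,0,0,0,-0.025,1,0,0,0,0,0,0,1]
}}

```text
time: 9.48
eef_pos: [0.486, -0.3736, 0.2406]
tcp_rot: [[0.16, 0.987, -0.001], [0.987, -0.16, -0.0], [-0.0, -0.001, -1.0]]
ft_force: [-0.3, -0.4, 1.4]
opening: 0.0
gripper_force: 1.1
```

```bash
python3 - <<'E'
from h import *
print(st(get_obs()['eef_pos']))
E
```

```text
[ 0.0005 -0.2926  0.2406]
```

Emit:
{"name": "step_arm", "arguments": {
  "increments": [0,0,0,0,0,-0.025,1,0,0,0,0,0,-0.025,1,0,0,0,0,0,-0.025,1,0,0,0,0,0,0,1,0,0,0,0,0,0,1]
}}

```text
time: 9.9
eef_pos: [0.486, -0.3733, 0.2191]
tcp_rot: [[0.16, 0.987, -0.001], [0.987, -0.16, 0.0], [0.0, -0.001, -1.0]]
ft_force: [-1.9, -1.2, 2.0]
opening: 0.0002
gripper_force: 1.4
```

```bash
python3 - <<'E'
from h import *
print(st(get_obs()['eef_pos']))
p,d=camera('scene')
cv2.imwrite('pics/s5.png',cv2.resize(p[100:220,120:280,::-1],(800,600),interpolation=cv2.INTER_CUBIC))
E
```

```text
[ 0.0005 -0.2922  0.2191]
```

View pics/s5.png

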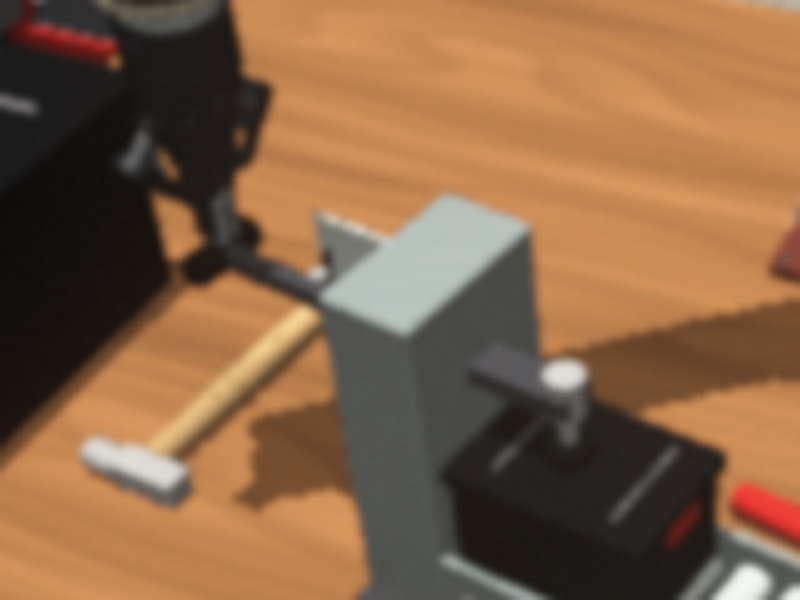

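The bar has moved down with the fingertips (at about (222,245)) and the foot has lowered. That puts q at about 0.26.

Emit:
{"name": "step_arm", "arguments": {
  "increments": [0,0,0,0,0,-0.025,1,0,0,0,0,0,-0.025,1,0,0,0,0,0,-0.025,1,0,0,0,0,0,0,1,0,0,0,0,0,0,1]
}}

```text
time: 10.37
eef_pos: [0.4862, -0.3739, 0.1974]
tcp_rot: [[0.16, 0.987, 0.0], [0.987, -0.16, -0.001], [-0.001, 0.0, -1.0]]
ft_force: [-2.8, -3.0, 6.1]
opening: 0.0003
gripper_force: 2.9
```

Emit:
{"name": "step_arm", "arguments": {
  "increments": [0,0,0,0,0,-0.01,1,0,0,0,0,0,-0.008,1,0,0,0,0,0,0,1,0,0,0,0,0,0,1,0,0,0,0,0,0,1]
}}

```text
time: 10.78
eef_pos: [0.4863, -0.3738, 0.1926]
tcp_rot: [[0.16, 0.987, 0.001], [0.987, -0.16, -0.0], [-0.0, 0.001, -1.0]]
ft_force: [-2.9, -1.7, 9.1]
opening: -0.0001
gripper_force: 4.3
```

```bash
python3 - <<'E'
from h import *
print(st(get_obs()['eef_pos']))
p,d=camera('scene'); P=pts('scene',d); q=P-np.array([*O,0])
X=q[...,:2]@EX;Y=q[...,:2]@EY;Z=P[...,2]
# bar stub on +x side, clear of fingers
m=(X>.018)&(X<.035)&(Z>.14)&(Z<.23)&(Y>-.33)&(Y<-.26)&(d>0)
print('bar',m.sum(),np.percentile(Z[m],[50,90,97]),np.percentile(Y[m],[3,50,97]))
m=(abs(X)<.05)&(Z>.148)&(Z<.16)&(Y>.02)&(Y<.15)&(d>0)
print('tote edge',np.percentile(Y[m],[95,99]))
m=(abs(X)<.016)&(abs(Y)<.02)&(Z>.16)&(d>0)
print('foot',np.percentile(Z[m],[2,50,98]))
cv2.imwrite('pics/s6.png',cv2.resize(p[100:220,120:280,::-1],(800,600),interpolation=cv2.INTER_CUBIC))
E
```

```text
[ 0.0009 -0.2927  0.1926]
bar 43 [0.18257102 0.19206788 0.1930969 ] [-0.30087516 -0.28519081 -0.27818105]
tote edge [0.07756665 0.07913433]
foot [0.16031136 0.1928877  0.20741767]
```

View pics/s6.png

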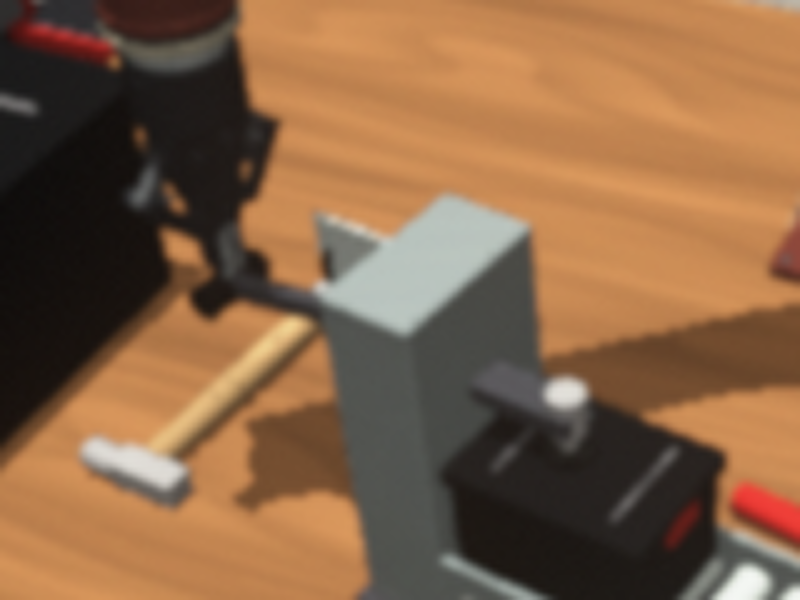

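The fingertips hold the bar at (230,275), its top at about 192.5 mm, so q≈0.45. The foot is on the lid and the tote is still home. I'll settle briefly, then hand in.

Emit:
{"name": "step_arm", "arguments": {
  "increments": [0,0,0,0,0,0,1,0,0,0,0,0,0,1,0,0,0,0,0,0,1,0,0,0,0,0,0,1]
}}

```text
time: 11.17
eef_pos: [0.4863, -0.3738, 0.1926]
tcp_rot: [[0.16, 0.987, 0.001], [0.987, -0.16, -0.0], [-0.0, 0.001, -1.0]]
ft_force: [-3.3, -0.3, 9.4]
opening: 0.0001
gripper_force: 4.3
```

```bash
python3 - <<'E'
from h import *
o=get_obs(); print(st(o['eef_pos']),o['ft_force'])
if .188<o['eef_pos'][2]<.197: print(arm.job_done())
E
```

```text
[ 0.0009 -0.2927  0.1926] [-3.328662   -0.28408549  9.43212791]
the job is handed in; nothing more can be done
None
```

I handed the job in at 11.2 s with the tote home against the end stop, the lever held at the third notch (about 0.45 rad by measurement, about 9 N on the fingers) and the clamp foot on the lid; the judge's verdict was not shown.

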